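# Split a candle delivery evenly on the shop's balance

## Robot

A 6-joint arm with a two-finger parallel gripper is mounted at the origin on the work surface. World frame = base frame: x ahead of the robot, y to its left, z up, the work surface at z = 0. Lengths are in m, angles in rad, forces in N, time in s.
With the tool pointing down it reaches from about 0.35 to 0.975 m from the base axis. Payload 4.9 kg.
Tool frame: the origin (TCP) lies on the front face of the gripper's body, between the roots of the fingers; the fingertips stand ctrl.finger_overhang ahead of it and the grasp point (between the pads) lies 54 mm ahead of it (ctrl.finger_overhang is the distance from the TCP to the fingertips, in m); z points along the fingers, y is the line along which they close (so a half turn about z gives the same grasp; the last joint's range is limited). The gripper opens to 85 mm and grips with 20 to 120 N. Pads are 22 mm wide; open, the fingers measure 114 mm over their backs; the gripper's body (76 mm by 85 mm) begins 54 mm behind the grasp point. The pads swing forward as they close: fully open they stand 13 mm farther back than shut.
Start: joints at [1.223, 0.053, 1.613, -0, 1.476, -0.119], TCP at [0.142, 0.609, 0.304] pointing down, gripper open.
Joint ranges: [-3.01, 3.01], [-1.01, 2.22], [0.06, 2.58], [-1.02, 4.17], [0.09, 2.62], [-3.14, 3.14]. Speed limits (rad/s): [2.57, 2.57, 3.14, 3.14, 3.14, 3.14].

## Interface

Orientations are given as a rotation vector (axis times angle).
In Python, from station import ctrl, vision gives the robot as it stands. The module is installed in compiled form; this text tells all that it offers.
- The arm moves only by the tool drive_tool, never from a script. Its argument "rows" is a list of rows, each a list of 2 entries, a list of its own where there are three numbers: the shift along the tool's x, y, z in m, then the turn about the tool's z in rad. A call has 1 to 10 rows; each row shifts and turns the commanded pose from where the row before left it, along the tool's axes as they then stand; what a row does not reach is not made up. A row lasts 1/10 s, in which the tool goes at most 50 mm and 8.59 degrees, less where a joint would pass 70% of its speed; a pose out of reach is approached as far as the arm can. A call with a gripper value outside its range is refused whole. "jaw" is the closure, from 0 (fully open) to 1 (shut), set as the call begins (left out, the last holds). The fingers move at their own pace and stop on an object; "grip_force" is the grip in N (left out, the last holds). Time passes only in rows, so rows that do not move let the fingers close. It gives the time, the measured TCP pose, the force, the opening and the grip force at its end, in the units of the state.
- ctrl.get_obs(): the state, without advancing time (a new reading comes with each control period).
- vision.get_image(name): name is "scene" or "top"; returns a dict with "image" (420x560x3 uint8, blue, green, red), "vertical_fov" (degrees; the focal length in pixels is half the picture's height over the tangent of half this angle, whatever the lens; pixels are square), "cx", "cy" (the principal point, pixels), "R" (3x3) and "t" (3): a world point X has camera coordinates R X + t. Camera axes: x right, y down, z forward; pixel columns grow to the right and rows downward; lengths in m; the calibration is good to about 2 mm. A picture is of the moment at which its call begins. There is no depth.
- ctrl.finish_job(): hands the job in; it is judged then, once.
The state is a dict: "t": time; "q": joint angles; "dq": joint speeds; "effort": joint torques, N m; "tool_pos": TCP position; "tool_rot": TCP orientation; "contact_force": force on the tool from outside, world axes, zero at the start; "wrist_torque": the same for the moment, N m; "opening": finger opening in m; "grip_force": force on a finger pad.
Only numpy, scipy, OpenCV 4.12 (cv2) and the standard library are available. Lean on these libraries where they do the work, as an engineer would, in place of code of your own. Each camera call takes 0.05 s, during which the arm holds its last target. There are 200 camera calls.

## Task

First turn the zero wheel at the left end of the balance until the pointer on its rim aims at the fixed post on its far side. Then share out all the candle tins, those in the crate and those already on a pan, between the two pans so that the balance rests level, with every tin on a pan floor and none on top of another. Leave the wheel at zero and do not disturb the bottle or match jar.

Things in the scene. Friction and masses are not known exactly. Their poses are not given: they have to be found in the camera images.
- tall0: square candle tin of bare metal, the TALL kind: 62 x 62 mm, 72 mm high, about 240 g, twice a short tin. Origin: the tin's centre, half its height above its underside, z up its height. All tall tins start standing in pan_a; 3 to 5 are present, the others absent
- tall1: square candle tin of bare metal, the TALL kind: 62 x 62 mm, 72 mm high, about 240 g, twice a short tin. Origin: the tin's centre, half its height above its underside, z up its height. All tall tins start standing in pan_a; 3 to 5 are present, the others absent
- tall2: square candle tin of bare metal, the TALL kind: 62 x 62 mm, 72 mm high, about 240 g, twice a short tin. Origin: the tin's centre, half its height above its underside, z up its height. All tall tins start standing in pan_a; 3 to 5 are present, the others absent
- tall3: square candle tin of bare metal, the TALL kind: 62 x 62 mm, 72 mm high, about 240 g, twice a short tin. Origin: the tin's centre, half its height above its underside, z up its height. All tall tins start standing in pan_a; 3 to 5 are present, the others absent
- tall4: square candle tin of bare metal, the TALL kind: 62 x 62 mm, 72 mm high, about 240 g, twice a short tin. Origin: the tin's centre, half its height above its underside, z up its height. All tall tins start standing in pan_a; 3 to 5 are present, the others absent
- short0: square candle tin of bare metal, the SHORT kind: 50 x 50 mm, 56 mm high, about 120 g. Origin: the tin's centre, half its height above its underside, z up its height. Starts standing in the wooden crate; always present
- short1: square candle tin of bare metal, the SHORT kind: 50 x 50 mm, 56 mm high, about 120 g. Origin: the tin's centre, half its height above its underside, z up its height. Starts standing in the wooden crate; always present
- short2: square candle tin of bare metal, the SHORT kind: 50 x 50 mm, 56 mm high, about 120 g. Origin: the tin's centre, half its height above its underside, z up its height. Starts standing in the wooden crate; always present
- short3: square candle tin of bare metal, the SHORT kind: 50 x 50 mm, 56 mm high, about 120 g. Origin: the tin's centre, half its height above its underside, z up its height. Starts standing in the wooden crate; always present
- pan_a_floor (a point): centre of the floor (upper face) of pan_a, the scale pan that holds the tall tins at the start; it may be the left or the right pan. Flat metal tray, inside 260 mm along its x by 200 mm along its y, with a rim 12 mm high and 4 mm thick; x and y lie along its sides, z up. Floor 100 mm above the counter when level. The other pan's centre is 220 mm away along y
- pan_b_floor (a point): the same point of pan_b, the equal pan that starts empty
- pan_a (a joint): height of pan_a from level, m: 0 = both pans level, + up, stops at -0.020 and +0.020; pan_b always moves the other way and both stay horizontal. 120 g too much on a pan lowers it 10 mm; it is springy and well damped, and settles within about 1 s
- wheel (a joint): angle of the zero wheel, rad, + anticlockwise from above, 0 = pointer at the fixed post; stops at -2.8 and +2.8; starts at +0.9 to +2.4, holds by friction (0.08 N m). Its weighted side puts a false weight on one pan when off zero, 75 g (6 mm of pan height) at a quarter turn
- wheel_grip (a point): on the wheel's upright axis, in its grip bar: bar 70 mm long, 22 mm thick, rising 34 mm from the disc; its top 14 mm above, the disc (110 mm across) 20 mm below this point. x axis: along the bar towards the pointer. The wheel rides on the beam end, over a low wing at the left (+y) end of the scale, and nods up to 4 degrees about its centre as the pans move
- wheel_pointer (a point): the wheel's pointer, a small steel fin 12 mm high on its rim, 55 mm from the axis; it turns with the wheel
- zero_post (a point): top of the fixed steel post just outside the wheel's rim on its far side from the robot (74 mm from the axis): the zero mark; the pointer must aim at it
- crate: shallow open wooden crate, fixed, 190 x 200 mm, wall 8 mm thick and 30 mm high, floor 8 mm above the counter; origin: centre of its underside. Holds the four short tins
- bottle: bystander: glass bottle, 60 mm across, 150 mm high, beyond the crate; origin underside centre
- matches: bystander: glass jar of matches with lid, 70 mm across, 90 mm high, beyond the crate to the right; origin underside centre
Not all that is in view belongs to the job. Leave any blue or yellow look-alike of the tall4 alone. What is shaped like the short1 but green is not meant.

How it is judged:
By the outcome, as a careful person would: the job done as asked, in the order asked, and still so for the second after the job is handed in, with the robot touching nothing.
Of tall0, tall1, tall2, tall3, tall4 only 3 to 5 are there at a start; the rules pass over those that are not, and their reading is None.
At some moment in a run one of tall0, tall1, tall2, tall3, tall4, short0, short1, short2, short3 may be knocked a few centimetres aside while the robot is not near it.
Once in a run the grip may slacken for a moment while it holds something.
It also fails if it takes over 210 s, if anything falls off the work surface, if the arm or the gripper's body presses on something with over 40 N, if the wrist force passes 120 N, or if a joint passes its speed limit or range.

## Working session

There is one attempt and no reset: what is moved stays moved. The work goes in short steps, Python scripts to look and compute and a tool call to move; the robot and the scene stay as the last step left them, time stands still between calls to the robot, and variables do not carry over. Pictures are saved under pics/ and viewed, at most 14 in all, crops included, and the job is handed in when it is done.

Besides the shell and the picture viewer there is one more tool, called after "Call:" by a JSON object that holds its "fn" and its "kwargs". drive_tool: Moves the arm, as the interface text tells. Its arguments: {"type":"object","properties":{"rows":{"type":"array","items":{"type":"array"}},"jaw":{"type":"number"},"grip_force":{"type":"number"}},"required":["rows"]}

```bash
mkdir -p pics; cat > h.py <<'E'
import numpy as np, cv2
from station import ctrl, vision
def cam(name):
    d=vision.get_image(name); d['f']=210/np.tan(np.radians(d['vertical_fov'])/2); d['R']=np.array(d['R']); d['t']=np.array(d['t']); return d
def onplane(d,u,v,z):
    r=d['R'].T@np.array([(u-d['cx'])/d['f'],(v-d['cy'])/d['f'],1]); c=-d['R'].T@d['t']
    return c+r*(z-c[2])/r[2]
def proj(d,X):
    p=d['R']@np.array(X)+d['t']; return np.array([d['f']*p[0]/p[2]+d['cx'],d['f']*p[1]/p[2]+d['cy']])
def save(d,n,crop=None,s=1):
    im=d['image']
    if crop: x0,y0,x1,y1=crop; im=im[y0:y1,x0:x1]
    cv2.imwrite('pics/'+n,cv2.resize(im,None,fx=s,fy=s,interpolation=cv2.INTER_CUBIC))
E
python3 - <<'E'
from h import *
for n in('scene','top'):
    d=cam(n); save(d,n+'0.png',None,1.42); print(n,d['f'],d['cx'],d['cy'],(-d['R'].T@d['t']).round(3),d['R'].round(3).tolist())
o=ctrl.get_obs(); print(o,ctrl.finger_overhang)
E
```

```text
scene 479.16996675418983 282.39743303080405 204.1833817301774 [1.221 0.4   0.905] [[-0.523, 0.852, -0.003], [0.603, 0.367, -0.709], [-0.603, -0.373, -0.706]]
top 430.8332796458992 274.1381712092194 209.95647852993127 [ 0.397 -0.004  1.096] [[-0.014, -1.0, 0.003], [-0.992, 0.014, -0.125], [0.125, -0.005, -0.992]]
{'t': 0.1, 'q': array([ 1.22298636e+00,  5.33022159e-02,  1.61417961e+00, -1.21398119e-05,
        1.47603772e+00, -1.19010671e-01]), 'dq': array([ 2.14366186e-03, -1.66296782e-03, -2.97970086e-03, -6.38364737e-04,
       -7.87961126e-04,  3.94469205e-05]), 'effort': array([ 1.12782753e-03, -3.94909823e+01, -3.71360672e+01, -2.48477113e-05,
        3.85707506e-03, -6.87519076e-06]), 'tool_pos': array([0.14161088, 0.6082886 , 0.3027651 ]), 'tool_rot': array([-3.58562180e-01, -3.12062536e+00,  2.94866149e-03]), 'contact_force': array([ 0.10658054,  0.25414616, -0.16281257]), 'wrist_torque': array([-0.02584591, -0.02303855, -0.02107547]), 'grip_force': 0.0, 'opening': 0.08563762515210364} 0.0726
```

View pics/scene0.png

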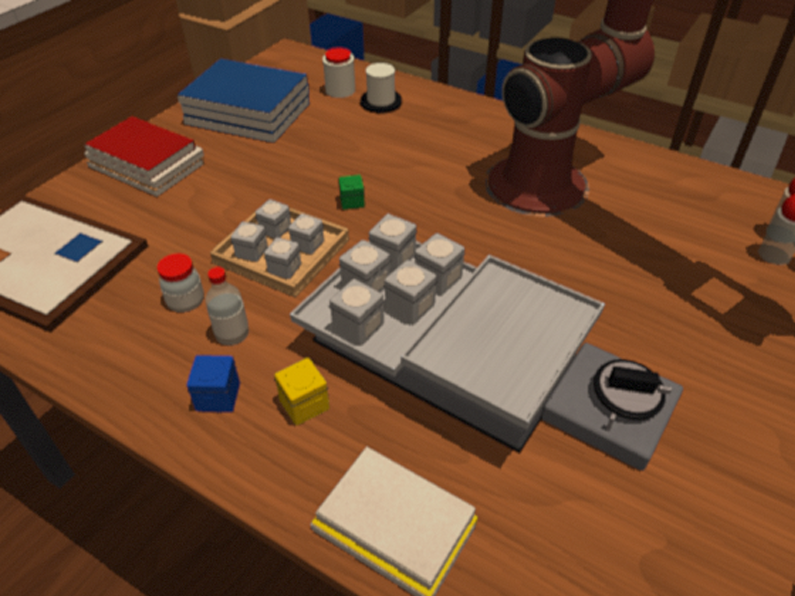

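View pics/top0.png

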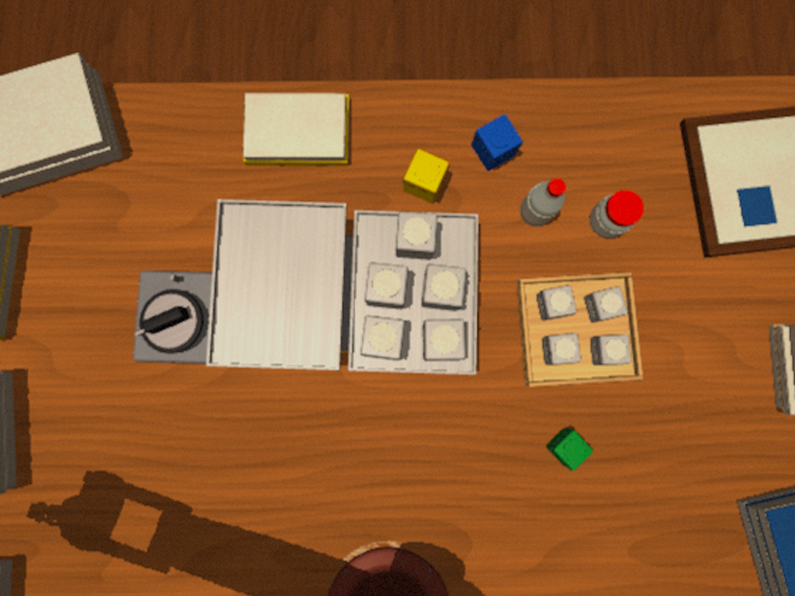

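The top view (795 px wide) shows five grey tall tins at (416,233), (386,284), (444,287), (383,337) and (445,340). The four short tins are in the crate at (558,301), (606,303), (563,349) and (612,350).
- **Look-alikes to leave alone:** yellow (426,175), blue (497,142), green (570,448).
- **Wheel:** at (172,320) with the pointer at about (140,331). The post is at (178,278).

Next I'll measure these and take one close crop.

```bash
cat >> h.py <<'E'
from scipy.spatial.transform import Rotation as Rt
def candles(d):
    """cream candle discs in the picture: centres px"""
    hsv=cv2.cvtColor(d['image'],cv2.COLOR_BGR2HSV); m=((hsv[...,0]>12)&(hsv[...,0]<38)&(hsv[...,1]>18)&(hsv[...,1]<90)&(hsv[...,2]>165)).astype(np.uint8)
    m=cv2.morphologyEx(m,cv2.MORPH_OPEN,np.ones((3,3),np.uint8))
    n,_,s,c=cv2.connectedComponentsWithStats(m)
    return [(c[i],s[i]) for i in range(1,n) if 60<s[i][4]<900]
def tool():
    o=ctrl.get_obs(); return np.array(o['tool_pos']),Rt.from_rotvec(o['tool_rot']).as_matrix(),o
E
python3 - <<'E'
from h import *
D={n:cam(n) for n in('scene','top')}
for n,d in D.items():
    print(n)
    for c,s in candles(d):
        print(c.round(1),s[2:5],[onplane(d,*c,z)[:2].round(3).tolist() for z in(.152,.064)])
    dark=(d['image'].max(2)<45).astype(np.uint8)
    x0,y0,x1,y1=(400,240,490,310) if n=='scene' else (92,185,152,258)
    k=np.zeros_like(dark);k[y0:y1,x0:x1]=dark[y0:y1,x0:x1]
    nn,_,s,c=cv2.connectedComponentsWithStats(k); print('dark',[(c[i].round(1).tolist(),s[i].tolist()) for i in range(1,nn) if s[i][4]>15])
p,R,o=tool();print(p,R.round(3).tolist())
a=cv2.resize(D['scene']['image'][240:330,390:490],(600,540),interpolation=cv2.INTER_CUBIC);cv2.imwrite('pics/wheels.png',a)
b=D['top']['image'][135:275,85:345];cv2.imwrite('pics/topc.png',cv2.resize(b,None,fx=3,fy=3,interpolation=cv2.INTER_CUBIC))
E
```

```text
scene
[7.3 2.7] [ 21   9 111] [[0.19, -1.486], [0.069, -1.707]]
[267.4  48.9] [ 20   9 151] [[-0.015, -0.42], [-0.16, -0.516]]
[191.  146.9] [ 18  11 139] [[0.523, -0.303], [0.441, -0.385]]
[214.6 156.9] [ 20  13 165] [[0.524, -0.228], [0.442, -0.301]]
[276.7 160.2] [ 27  18 288] [[0.455, -0.09], [0.365, -0.147]]
[173.7 162.5] [ 18  12 158] [[0.593, -0.3], [0.52, -0.382]]
[309.9 174.8] [ 29  20 313] [[0.46, 0.006], [0.371, -0.04]]
[197.5 173.9] [ 19  13 174] [[0.596, -0.224], [0.523, -0.297]]
[256.3 179.7] [ 30  20 352] [[0.54, -0.093], [0.461, -0.15]]
[288.7 194.4] [ 30  22 370] [[0.543, -0.002], [0.464, -0.049]]
[238.2 213.1] [ 56  34 819] [[0.652, -0.066], [0.585, -0.12]]
dark [([437.4, 282.9], [417, 254, 51, 43, 369]), ([446.1, 267.5], [428, 259, 38, 18, 489])]
top
[394.  211.9] [ 22  21 365] [[0.508, -0.274], [0.518, -0.299]]
[429.7 213. ] [ 22  21 357] [[0.504, -0.352], [0.514, -0.385]]
[555.7 259.9] [  8  62 256] [[0.398, -0.621], [0.398, -0.679]]
[397.8 245.3] [ 21  21 377] [[0.434, -0.278], [0.438, -0.304]]
[433.2 245.8] [ 21  20 372] [[0.432, -0.356], [0.435, -0.389]]
dark [([136.1, 224.2], [123, 205, 21, 43, 114]), ([116.5, 224.8], [99, 216, 34, 19, 236])]
[0.14164353 0.60845274 0.30310967] [[-0.974, 0.227, -0.0], [0.227, 0.974, -0.001], [0.0, -0.001, -1.0]]
```

View pics/wheels.png

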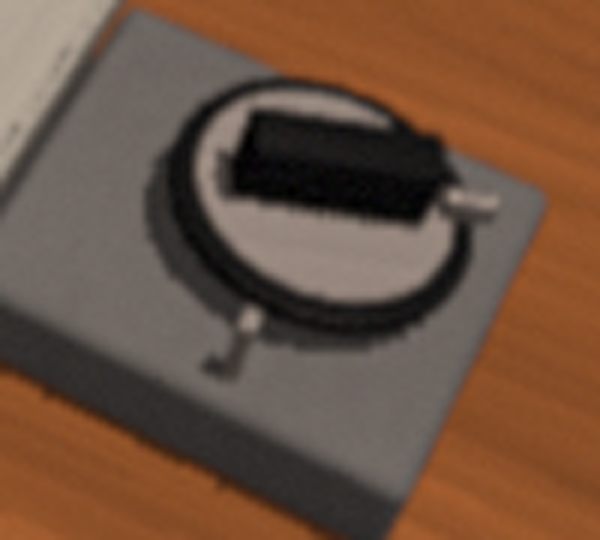

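View pics/topc.png

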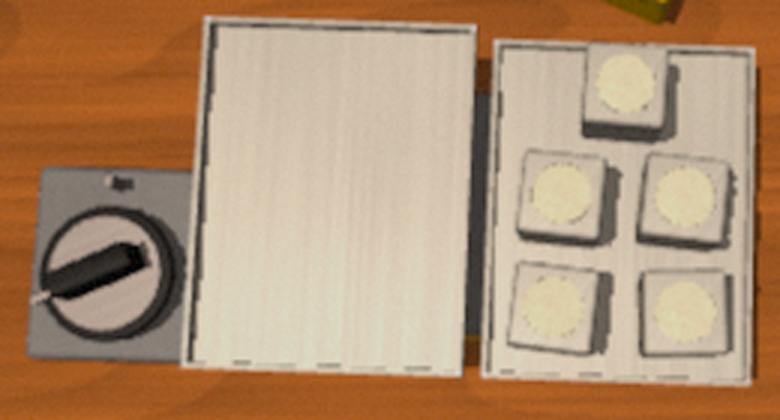

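```bash
cat >> h.py <<'E'
def tri(a,pa,b,pb):
    A=[];y=[]
    for d,p in((a,pa),(b,pb)):
        c=-d['R'].T@d['t']; r=d['R'].T@np.array([(p[0]-d['cx'])/d['f'],(p[1]-d['cy'])/d['f'],1]); r/=np.linalg.norm(r)
        P=np.eye(3)-np.outer(r,r); A.append(P);y.append(P@c)
    A=np.vstack(A);y=np.hstack(y);X=np.linalg.lstsq(A,y,rcond=None)[0];return X, np.abs(A@X-y).max()
E
python3 - <<'E'
from h import *
s=cam('scene');t=cam('top')
T=lambda x,y:(85+x/3,135+y/3); S=lambda x,y:(390+x/6,240+y/6)
for n,a,b in(('post',S(250,318),T(112,181)),('ptr',S(475,203),T(40,298)),('disc',S(319,205),T(109,272)),('bar',S(340,147),T(95,268))):
    X,e=tri(s,a,t,b);print(n,X.round(4),round(e,4))
for nm,z,cs in(('B',.132,[(206,18),(476,27),(462,376),(183,367)]),('A',.092,[(496,40),(754,47),(750,383),(482,376)])):
    P=np.array([onplane(t,*T(*c),z)[:2] for c in cs]);print(nm,P.round(3).tolist(),P.mean(0).round(4), [np.linalg.norm(P[i]-P[i-1]).round(3) for i in range(4)])
for c in[(626,83),(562,193),(683,197),(554,306),(684,312)]: print(onplane(t,*T(*c),.152).round(4))
p=proj(s,[.615,-.055,.152]);print(p)
for h,P in((.152,[(258.,0)]),):pass
E
```

```text
post [0.5668 0.359  0.0653] 0.0017
ptr [0.4739 0.4129 0.0631] 0.0004
disc [0.4947 0.3637 0.0513] 0.0013
bar [0.4947 0.3631 0.0852] 0.0015
B [[0.682, 0.266], [0.672, 0.059], [0.407, 0.071], [0.416, 0.277]] [0.5442 0.1679] [np.float64(0.266), np.float64(0.207), np.float64(0.266), np.float64(0.207)]
A [[0.673, 0.045], [0.664, -0.16], [0.399, -0.148], [0.407, 0.058]] [ 0.5355 -0.0512] [np.float64(0.266), np.float64(0.206), np.float64(0.266), np.float64(0.207)]
[ 0.6219 -0.0543  0.152 ]
[ 0.5396 -0.0054  0.152 ]
[ 0.5353 -0.0946  0.152 ]
[0.4562 0.0016 0.152 ]
[ 0.4505 -0.0932  0.152 ]
[251.73627885 204.82754974]
```

Call:
{"fn": "drive_tool", "kwargs": {"rows": [[[-0.04,-0.016,0.007],0],[[-0.04,-0.016,0.007],0],[[-0.04,-0.016,0.007],0],[[-0.04,-0.016,0.007],0],[[-0.04,-0.016,0.007],0],[[-0.04,-0.016,0.007],0],[[-0.04,-0.016,0.007],0],[[-0.04,-0.016,0.007],0],[[-0.04,-0.016,0.007],0],[[-0.04,-0.016,0.007],0]], "jaw": 0, "grip_force": 30}}

```text
t: 1.3
tool_pos: [0.4963, 0.3609, 0.2337]
tool_rot: [0.359, 3.121, 0.0]
contact_force: [0.3, 1.1, -0.2]
opening: 0.0859
grip_force: 0.0
```

Call:
{"fn": "drive_tool", "kwargs": {"rows": [[[0,0,0],0.134],[[0,0,0],0.134],[[0,0,0],0.134],[[0,0,0],0.134],[[0,0,0],0.134],[[0,0,0],0.134],[[0,0,0],0.134],[[0,0,0],0],[[0,0,0],0]]}}

```text
t: 2.2
tool_pos: [0.495, 0.3621, 0.2339]
tool_rot: [-1.727, -2.624, 0.0]
contact_force: [0.3, 0.6, -0.4]
opening: 0.0854
grip_force: 0.0
```

```bash
cat >> h.py <<'E'
def plan(x,y,z,yang=None):
    """turn first (about tool z) to tool-y angle yang, then shift: prints turn, shift in tool axes after turn"""
    p,R,o=tool(); a=np.arctan2(R[1,1],R[0,1]); turn=0
    if yang is not None: turn=(a-yang+np.pi)%(2*np.pi)-np.pi
    R2=R@Rt.from_rotvec([0,0,turn]).as_matrix()
    print('t',round(o['t'],2),'pos',p.round(4),'yang',round(a,3),'q6',round(o['q'][5],2),'turn',round(turn,3),'shift',(R2.T@(np.array([x,y,z])-p)).round(4),'F',np.round(o['contact_force'],1),'open',round(o['opening'],4),'grip',round(o['grip_force'],1))
E
python3 -c "
from h import *
plan(.4947,.3634,.133,.403)"
```

```text
t 2.2 pos [0.495  0.3621 0.2339] yang 0.407 q6 0.1 turn 0.004 shift [0.0013 0.0002 0.1009] F [ 0.3  0.6 -0.4] open 0.0854 grip 0.0
```

Call:
{"fn": "drive_tool", "kwargs": {"rows": [[[0.001,0,0.02],0],[[0,0,0.03],0],[[0,0,0.025],0],[[0,0,0.015],0],[[0,0,0.01],0],[[0,0,0],0],[[0,0,0],0]]}}

```text
t: 2.9
tool_pos: [0.4952, 0.3634, 0.135]
tool_rot: [1.73, 2.622, 0.002]
contact_force: [1.4, 0.2, 0.9]
opening: 0.0853
grip_force: 0.0
```

Call:
{"fn": "drive_tool", "kwargs": {"rows": [[[0,0,0],0],[[0,0,0],0],[[0,0,0],0],[[0,0,0],0],[[0,0,0],0],[[0,0,0],0],[[0,0,0],0],[[0,0,0],0]], "jaw": 1, "grip_force": 30}}

```text
t: 3.7
tool_pos: [0.4951, 0.3634, 0.1351]
tool_rot: [1.73, 2.622, 0.002]
contact_force: [-0.5, 0.6, 6.6]
opening: 0.0215
grip_force: 34.9
```

Call:
{"fn": "drive_tool", "kwargs": {"rows": [[[0,0,0],0.1],[[0,0,0],0.14],[[0,0,0],0.14],[[0,0,0],0.14],[[0,0,0],0.14],[[0,0,0],0.14],[[0,0,0],0.14],[[0,0,0],0.14],[[0,0,0],0.14],[[0,0,0],0.14]]}}

```text
t: 4.7
tool_pos: [0.4962, 0.3631, 0.1351]
tool_rot: [2.994, 0.944, 0.008]
contact_force: [-0.4, 1.1, 2.5]
opening: 0.0217
grip_force: 35.0
```

Call:
{"fn": "drive_tool", "kwargs": {"rows": [[[0,0,0],0.14],[[0,0,0],0.14],[[0,0,0],0.14],[[0,0,0],0.14],[[0,0,0],0.1],[[0,0,0],0],[[0,0,0],0],[[0,0,0],0]]}}

```text
t: 5.5
tool_pos: [0.4958, 0.3629, 0.1351]
tool_rot: [3.14, -0.066, 0.006]
contact_force: [1.8, 1.2, 6.4]
opening: 0.0217
grip_force: 53.8
```

```bash
python3 -c "
from h import *
plan(.4947,.3634,.133,-1.616)"
```

```text
t 5.5 pos [0.4958 0.3629 0.1351] yang -1.613 q6 2.13 turn 0.003 shift [-0.0011 -0.0004  0.002 ] F [1.8 1.2 6.4] open 0.0217 grip 53.8
```

Open, lift 0.15 m, then look to check the zero.

Call:
{"fn": "drive_tool", "kwargs": {"rows": [[[0,0,0],0],[[0,0,0],0],[[0,0,0],0],[[0,0,0],0],[[0,0,-0.02],0],[[0,0,-0.04],0],[[0,0,-0.04],0],[[-0.04,0,-0.03],0],[[-0.04,0,0],0],[[-0.03,0,0],0]], "jaw": 0}}

```text
t: 6.5
tool_pos: [0.3833, 0.3681, 0.2649]
tool_rot: [-3.14, 0.071, -0.001]
contact_force: [0.4, 0.2, -0.3]
opening: 0.0857
grip_force: 0.0
```

```bash
python3 - <<'E'
from h import *
s=cam('scene');t=cam('top')
a=cv2.resize(s['image'][235:325,390:500],(770,630)[:1]+(560,),interpolation=cv2.INTER_CUBIC)
b=cv2.resize(t['image'][180:260,85:165],(560,560),interpolation=cv2.INTER_CUBIC)
cv2.imwrite('pics/w2.png',cv2.resize(np.hstack([a,b]),(790,332),interpolation=cv2.INTER_AREA))
plan(.4947,.3634,.133,-1.616)
E
```

```text
t 6.6 pos [0.3817 0.368  0.2632] yang -1.613 q6 2.24 turn 0.003 shift [ 0.1133 -0.0006  0.13  ] F [ 0.   0.4 -1. ] open 0.0851 grip 0.0
```

View pics/w2.png

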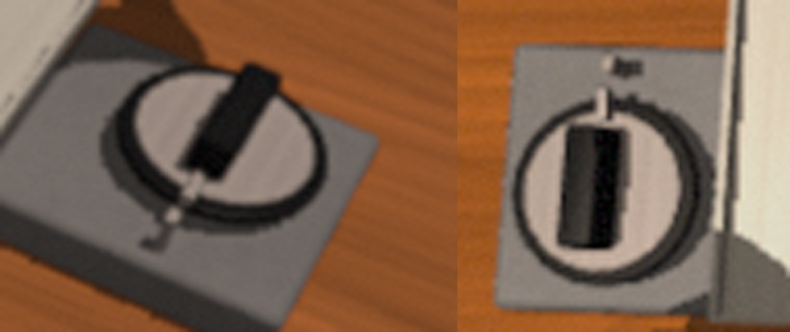

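The pointer at (604,103) is beside the post at (608,62). I'll check the angle in numbers.

```bash
python3 - <<'E'
from h import *
t=cam('top')
px=lambda x,y:(85+(x-457.4)/4.158,180+y/4.15)
C=np.array([.4947,.3634])
for n,p,z in(('post',(608,62),.0655),('ptr',(604,103),.063),('barN',(587,245),.085),('barF',(594,128),.085),('barmid',(584,187),.085)):
    X=onplane(t,*px(*p),z)[:2];d=X-C;print(n,X.round(4),np.arctan2(d[1],d[0]).round(3),np.hypot(*d).round(4))
E
```

```text
post [0.5684 0.3597] -0.05 0.0738
ptr [0.5447 0.3622] -0.023 0.05
barN [0.4608 0.3615] -3.086 0.034
barF [0.5273 0.3596] -0.115 0.0328
barmid [0.4936 0.3643] 2.467 0.0014
```

The wheel is at zero to within about 0.03 rad. The total is 14 units (5 tall × 2 + 4 short), so 7 go on each pan: pan_a keeps three talls and gets one short, and pan_b gets two talls and three shorts. Next is the free far tall tin at (0.622,-0.054).

Call:
{"fn": "drive_tool", "kwargs": {"rows": [[[0.0258,0.041,-0.002],0],[[0.0258,0.041,0],0],[[0.0258,0.041,0],0],[[0.0258,0.041,0],0],[[0.0258,0.041,0],0],[[0.0258,0.041,0],0],[[0.0258,0.041,0],0],[[0.0258,0.041,0],0],[[0.0258,0.041,0],0],[[0.0258,0.041,0],0]], "jaw": 0.12}}

```text
t: 7.65
tool_pos: [0.6251, -0.0562, 0.2651]
tool_rot: [-3.141, 0.073, 0.001]
contact_force: [0.1, 0.7, 1.7]
opening: 0.0753
grip_force: 0.0
```

```bash
python3 -c "
from h import *
plan(.6219,-.0543,.184,-1.613)"
```

```text
t 7.65 pos [ 0.6251 -0.0562  0.2651] yang -1.617 q6 1.41 turn -0.004 shift [-0.0032 -0.0018  0.0811] F [0.1 0.7 1.7] open 0.0753 grip 0.0
```

Call:
{"fn": "drive_tool", "kwargs": {"rows": [[[-0.003,-0.002,0.01],0],[[0,0,0.03],0],[[0,0,0.025],0],[[0,0,0.016],0],[[0,0,0],0],[[0,0,0],0]]}}

```text
t: 8.25
tool_pos: [0.6213, -0.0511, 0.185]
tool_rot: [-3.141, 0.071, 0.0]
contact_force: [-0.1, -0.1, 0.4]
opening: 0.0749
grip_force: 0.0
```

Call:
{"fn": "drive_tool", "kwargs": {"rows": [[[0,0,0],0],[[0,0,0],0],[[0,0,0],0],[[0,0,0],0],[[0,0,-0.01],0],[[0,0,-0.03],0],[[0,0,-0.03],0],[[0,0,-0.03],0],[[0,0,0],0]], "jaw": 1, "grip_force": 45}}

```text
t: 9.15
tool_pos: [0.6227, -0.0513, 0.2903]
tool_rot: [3.14, -0.071, 0.013]
contact_force: [1.0, -0.1, -1.2]
opening: 0.0617
grip_force: 49.7
```

```bash
python3 -c "
from h import *
plan(.6312,.2143,.224,-1.613)"
```

```text
t 9.15 pos [ 0.6227 -0.0513  0.2903] yang -1.616 q6 1.41 turn -0.003 shift [-0.0032 -0.2658  0.066 ] F [ 1.  -0.1 -1.2] open 0.0617 grip 49.7
```

Call:
{"fn": "drive_tool", "kwargs": {"rows": [[[0,-0.02,0],0],[[0,-0.04,0],0],[[-0.001,-0.04,0],0],[[-0.001,-0.04,0],0],[[-0.001,-0.04,0],0],[[0,-0.04,0],0],[[0,-0.03,0],0],[[0,-0.016,0.01],0],[[0,0,0.02],0],[[0,0,0.02],0]]}}

```text
t: 10.15
tool_pos: [0.6293, 0.2148, 0.2321]
tool_rot: [3.14, -0.07, -0.004]
contact_force: [-0.1, 0.2, -2.1]
opening: 0.0616
grip_force: 49.7
```

```bash
python3 -c "
from h import *
plan(.6312,.2143,.224,-1.613)"
```

```text
t 10.15 pos [0.6293 0.2148 0.2321] yang -1.615 q6 1.83 turn -0.002 shift [0.0019 0.0004 0.0081] F [-0.1  0.2 -2.1] open 0.0616 grip 49.7
```

Call:
{"fn": "drive_tool", "kwargs": {"rows": [[[0.002,0,0.004],0],[[0,0,0.002],0],[[0,0,0.001],0],[[0,0,0],0],[[0,0,0],0],[[0,0,0],0]]}}

```text
t: 10.75
tool_pos: [0.6323, 0.2146, 0.2283]
tool_rot: [-3.141, 0.071, -0.001]
contact_force: [0.2, -0.1, -2.0]
opening: 0.0617
grip_force: 49.6
```

Call:
{"fn": "drive_tool", "kwargs": {"rows": [[[0,0,0],0],[[0,0,0],0],[[0,0,0],0],[[0,0,0],0],[[0,0,-0.02],0],[[0,0,-0.04],0],[[0,0,-0.03],0],[[0,0,0],0]], "jaw": 0.12}}

```text
t: 11.55
tool_pos: [0.6341, 0.2152, 0.3253]
tool_rot: [-3.138, 0.071, -0.017]
contact_force: [0.6, 0.2, 0.0]
opening: 0.0749
grip_force: 0.0
```

```bash
python3 - <<'E'
from h import *
s=cam('scene');cv2.imwrite('pics/s3.png',cv2.resize(s['image'][60:340,100:500],None,fx=1.9,fy=1.9,interpolation=cv2.INTER_CUBIC))
plan(.4505,-.0932,.184,-1.613)
E
```

```text
t 11.6 pos [0.6332 0.215  0.3221] yang -1.616 q6 1.83 turn -0.003 shift [-0.1705  0.3159  0.1364] F [ 0.  -0.  -0.9] open 0.0755 grip 0.0
```

View pics/s3.png

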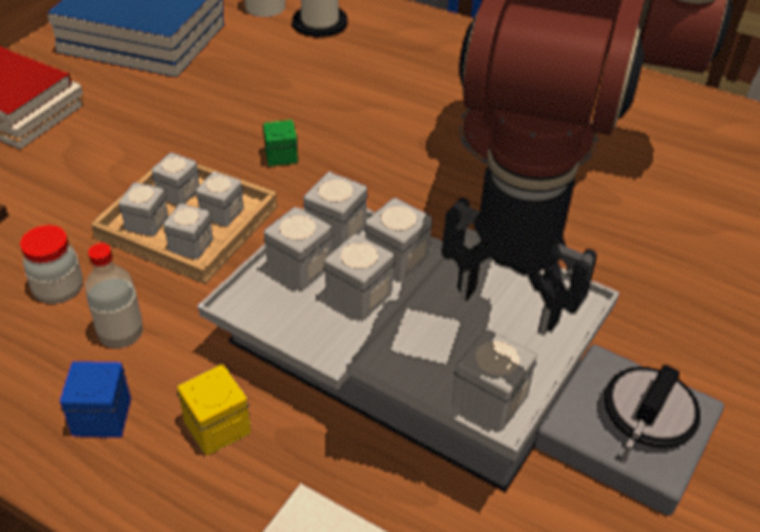

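The tall tin stands on pan_b at crop (495,380). The other four are unmoved, and the wheel still aims at its post. Next tall: (0.4505,-0.0932).

Call:
{"fn": "drive_tool", "kwargs": {"rows": [[[-0.01,0.02,0],0],[[-0.02,0.037,0],0],[[-0.02,0.037,0],0],[[-0.02,0.037,0],0],[[-0.02,0.037,0],0],[[-0.02,0.037,0.01],0],[[-0.02,0.037,0.01],0],[[-0.02,0.037,0.02],0],[[-0.02,0.037,0.02],0],[[0,0,0],0]]}}

```text
t: 12.6
tool_pos: [0.444, -0.0955, 0.2527]
tool_rot: [-3.139, 0.08, 0.013]
contact_force: [0.3, 0.8, -1.0]
opening: 0.075
grip_force: 0.0
```

```bash
python3 -c "
from h import *
t=cam('top')
for c,s in candles(t): print(c.round(1),s[2:5])
plan(.4505,-.0932,.184,-1.613)"
```

```text
[169.4 154.6] [ 30  29 758]
[394.  211.7] [ 23  22 381]
[429.6 213. ] [ 23  23 377]
[555.4 259.5] [  9  62 290]
[397.8 245.3] [ 21  22 396]
[433.2 245.9] [ 21  21 387]
[302.1 258. ] [ 13   9 105]
t 12.65 pos [ 0.4457 -0.0943  0.2546] yang -1.62 q6 1.25 turn -0.007 shift [ 0.0051 -0.0012  0.0706] F [-0.3 -1.4 -0.2] open 0.075 grip 0.0
```

Call:
{"fn": "drive_tool", "kwargs": {"rows": [[[0.005,0,0.005],0],[[0,-0.001,0.025],0],[[0,0,0.025],0],[[0,0,0.015],0],[[0,0,0],0],[[0,0,0],0]]}}

```text
t: 13.25
tool_pos: [0.4539, -0.0918, 0.1884]
tool_rot: [-3.141, 0.068, -0.001]
contact_force: [-0.5, 0.0, 0.4]
opening: 0.075
grip_force: 0.0
```

Call:
{"fn": "drive_tool", "kwargs": {"rows": [[[0,0,0],0],[[0,0,0],0],[[0,0,0],0],[[0,0,0],0],[[0,0,-0.01],0],[[0,0,-0.03],0],[[0,0,-0.04],0],[[0,0,-0.04],0],[[0,0,0],0]], "jaw": 1, "grip_force": 45}}

```text
t: 14.15
tool_pos: [0.4548, -0.0933, 0.3147]
tool_rot: [3.137, -0.071, 0.016]
contact_force: [0.5, -0.5, -1.6]
opening: 0.0619
grip_force: 49.8
```

```bash
python3 -c "
from h import *
plan(.6270,.1144,.222,-1.613)"
```

```text
t 14.15 pos [ 0.4548 -0.0933  0.3147] yang -1.616 q6 1.25 turn -0.003 shift [ 0.1624 -0.2151  0.0936] F [ 0.5 -0.5 -1.6] open 0.0619 grip 49.8
```

Call:
{"fn": "drive_tool", "kwargs": {"rows": [[[0.01,-0.015,0],0],[[0.025,-0.033,0],0],[[0.025,-0.033,0],0],[[0.025,-0.033,0],0],[[0.025,-0.033,0],0],[[0.025,-0.033,0],0],[[0.02,-0.025,0.01],0],[[0.007,-0.01,0.025],0],[[0,0,0.025],0],[[0,0,0.015],0]]}}

```text
t: 15.15
tool_pos: [0.6226, 0.1153, 0.2284]
tool_rot: [3.14, -0.07, -0.012]
contact_force: [2.4, -0.4, -0.4]
opening: 0.0613
grip_force: 49.9
```

```bash
python3 -c "
from h import *
plan(.6270,.1144,.225,-1.613)"
```

```text
t 15.15 pos [0.6226 0.1153 0.2284] yang -1.615 q6 1.68 turn -0.002 shift [0.0044 0.0007 0.0034] F [ 2.4 -0.4 -0.4] open 0.0613 grip 49.9
```

Call:
{"fn": "drive_tool", "kwargs": {"rows": [[[0,0,0],0],[[0,0,0],0],[[0,0,0],0],[[0,0,0],0],[[0,0,-0.02],0],[[0,0,-0.04],0],[[0,0,-0.03],0],[[0,0,0],0]], "jaw": 0.12}}

```text
t: 15.95
tool_pos: [0.6268, 0.1149, 0.3312]
tool_rot: [-3.14, 0.071, -0.02]
contact_force: [0.6, -0.2, 0.7]
opening: 0.0752
grip_force: 0.0
```

Call:
{"fn": "drive_tool", "kwargs": {"rows": [[[-0.005,0.02,0],0],[[-0.01,0.047,0],0],[[-0.01,0.047,0],0],[[-0.01,0.047,0],0],[[-0.01,0.047,0],0],[[-0.01,0.047,0],0],[[-0.01,0.047,0],0],[[-0.01,0.047,0],0],[[-0.01,0.047,0],0],[[0,0.02,0],0]], "jaw": 0.18}}

```text
t: 16.95
tool_pos: [0.5193, -0.3003, 0.3232]
tool_rot: [3.139, -0.077, 0.0]
contact_force: [0.9, 0.2, -0.6]
opening: 0.07
grip_force: 0.0
```

```bash
python3 - <<'E'
from h import *
s=cam('scene');t=cam('top');cv2.imwrite('pics/s4.png',cv2.resize(s['image'][100:300,120:480],None,fx=2.1,fy=2.1,interpolation=cv2.INTER_CUBIC))
cv2.imwrite('pics/t4.png',cv2.resize(t['image'][130:280,140:460],None,fx=2.4,fy=2.4,interpolation=cv2.INTER_CUBIC))
for d in(s,t):
  for c,q in candles(d): print(c.round(1),q[2:5],onplane(d,*c,.064)[:2].round(3))
plan(.520,-.298,.105,-1.613)
E
```

```text
[7.5 2.8] [ 21   9 116] [ 0.069 -1.705]
[267.4  48.9] [ 20   9 151] [-0.16  -0.516]
[309.5 174.8] [ 30  21 377] [ 0.371 -0.041]
[169.5 154.8] [ 29  29 759] [0.667 0.245]
[388.1 211.9] [ 13  17 126] [ 0.518 -0.284]
[555.3 259.6] [  9  62 304] [ 0.398 -0.678]
t 17.05 pos [ 0.5202 -0.2992  0.323 ] yang -1.62 q6 0.97 turn -0.007 shift [-0.0003 -0.0012  0.218 ] F [-0.2  0.4 -0.2] open 0.07 grip 0.0
```

View pics/t4.png

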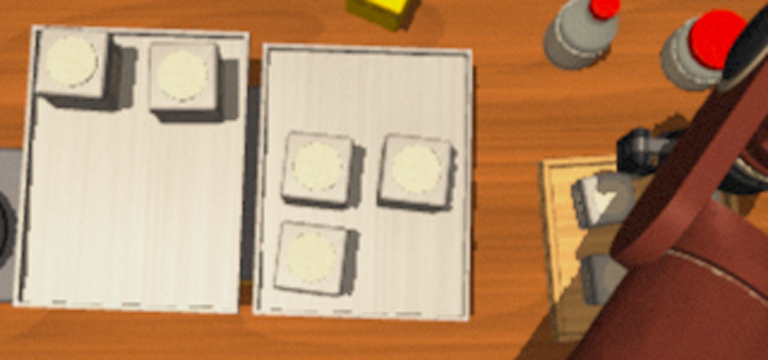

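Both talls stand on pan_b at crop (70,62) and (185,75). Pan_a keeps three at (318,165), (415,168) and (313,258). The far end of pan_a is free for one short tin. Now I'll descend on the first short tin, directly below the gripper.

Call:
{"fn": "drive_tool", "kwargs": {"rows": [[[0,-0.001,0.02],0],[[0,0,0.04],0],[[0,0,0.04],0],[[0,0,0.04],0],[[0,0,0.03],0],[[0,0,0.025],0],[[0,0,0.015],0],[[0,0,0.007],0],[[0,0,0],0],[[0,0,0],0]]}}

```text
t: 18.05
tool_pos: [0.5218, -0.2961, 0.1075]
tool_rot: [3.139, -0.07, 0.003]
contact_force: [-0.4, 0.2, 0.5]
opening: 0.0701
grip_force: 0.0
```

Call:
{"fn": "drive_tool", "kwargs": {"rows": [[[0,0,0],0],[[0,0,0],0],[[0,0,0],0],[[0,0,0],0],[[0,0,-0.01],0],[[0,0,-0.03],0],[[0,0,-0.05],0],[[0,0,-0.05],0],[[0,0,-0.04],0],[[0,0,-0.03],0]], "jaw": 1, "grip_force": 40}}

```text
t: 19.05
tool_pos: [0.521, -0.2959, 0.32]
tool_rot: [3.139, -0.071, 0.005]
contact_force: [0.9, -0.8, -1.1]
opening: 0.0531
grip_force: 39.1
```

```bash
python3 -c "
from h import *
plan(.5463,.2179,.222,-1.613)"
```

```text
t 19.05 pos [ 0.521  -0.2959  0.32  ] yang -1.616 q6 0.98 turn -0.003 shift [ 0.0033 -0.5146  0.0969] F [ 0.9 -0.8 -1.1] open 0.0531 grip 39.1
```

Call:
{"fn": "drive_tool", "kwargs": {"rows": [[[0,-0.025,0],0],[[0,-0.047,0],0],[[0.001,-0.047,0],0],[[0.001,-0.047,0],0],[[0.001,-0.047,0],0],[[0,-0.047,0],0],[[0,-0.047,0],0],[[0,-0.047,0],0],[[0,-0.047,0],0],[[0,-0.047,0],0]]}}

```text
t: 20.05
tool_pos: [0.5434, 0.1535, 0.3161]
tool_rot: [3.141, -0.071, -0.0]
contact_force: [1.1, -0.8, -0.7]
opening: 0.0527
grip_force: 39.1
```

Call:
{"fn": "drive_tool", "kwargs": {"rows": [[[0,-0.044,0],0],[[0,-0.022,0.01],0],[[0,0,0.03],0],[[0,0,0.03],0],[[0,0,0.02],0],[[0,0,0.004],0],[[0,0,0],0],[[0,0,0],0]]}}

```text
t: 20.85
tool_pos: [0.5478, 0.2176, 0.2236]
tool_rot: [-3.14, 0.071, -0.003]
contact_force: [0.3, 0.4, -0.7]
opening: 0.053
grip_force: 39.1
```

```bash
python3 -c "
from h import *
plan(.5463,.2179,.2185,-1.613)"
```

```text
t 20.85 pos [0.5478 0.2176 0.2236] yang -1.616 q6 1.87 turn -0.003 shift [-0.0015 -0.0003  0.0051] F [ 0.3  0.4 -0.7] open 0.053 grip 39.1
```

Call:
{"fn": "drive_tool", "kwargs": {"rows": [[[0,0,0.004],0],[[0,0,0.001],0],[[0,0,0],0],[[0,0,0],0]]}}

```text
t: 21.25
tool_pos: [0.5473, 0.2175, 0.2173]
tool_rot: [-3.141, 0.071, -0.001]
contact_force: [0.3, 0.1, -0.1]
opening: 0.0529
grip_force: 39.2
```

Call:
{"fn": "drive_tool", "kwargs": {"rows": [[[0,0,0],0],[[0,0,0],0],[[0,0,0],0],[[0,0,0],0],[[0,0,-0.02],0],[[0,0,-0.04],0],[[0,0,-0.04],0],[[0,0,-0.01],0]], "jaw": 0.2}}

```text
t: 22.05
tool_pos: [0.5488, 0.218, 0.3333]
tool_rot: [-3.138, 0.071, -0.014]
contact_force: [0.7, -0.3, 0.1]
opening: 0.0678
grip_force: 0.0
```

```bash
python3 - <<'E'
from h import *
t=cam('top')
for c,q in candles(t): print(c.round(1),q[2:5],onplane(t,*c,.064)[:2].round(3),onplane(t,*c,.17)[:2].round(3))
cv2.imwrite('pics/t5.png',cv2.resize(t['image'][130:280,140:460],None,fx=2.4,fy=2.4,interpolation=cv2.INTER_CUBIC))
plan(.438,-.303,.106,-1.613)
E
```

```text
[170.9 155.8] [ 29  29 731] [0.664 0.242] [0.637 0.216]
[215.1 156.5] [ 55  32 882] [0.661 0.133] [0.634 0.119]
[171.7 203.1] [ 16  12 149] [0.547 0.238] [0.532 0.213]
[222.7 219.2] [ 33  34 848] [0.506 0.115] [0.495 0.102]
[429.6 213.2] [ 24  23 395] [ 0.514 -0.385] [ 0.502 -0.345]
[555.3 259.6] [  9  62 307] [ 0.398 -0.678] [ 0.398 -0.609]
[397.6 245.2] [ 22  22 409] [ 0.438 -0.303] [ 0.434 -0.273]
[432.9 245.7] [ 21  21 404] [ 0.436 -0.388] [ 0.432 -0.349]
t 22.1 pos [0.5487 0.218  0.3328] yang -1.616 q6 1.87 turn -0.003 shift [-0.0906  0.5258  0.2246] F [ 0.6 -1.6  1.8] open 0.0686 grip 0.0
```

View pics/t5.png

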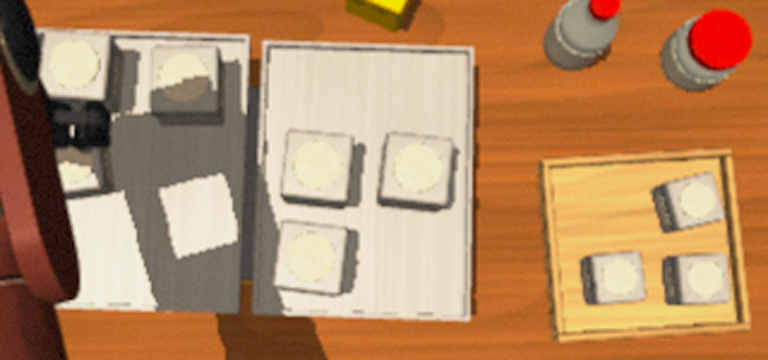

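One short stands on pan_b. Three remain at crop (697,203), (615,277) and (697,278), and nothing else has moved. Next is the short at (0.439,-0.303).

Call:
{"fn": "drive_tool", "kwargs": {"rows": [[[-0.005,0.027,0],0],[[-0.01,0.047,0],0],[[-0.01,0.047,0],0],[[-0.01,0.047,0],0],[[-0.01,0.047,0],0],[[-0.01,0.047,0],0],[[-0.01,0.047,0],0],[[-0.01,0.047,0],0],[[-0.01,0.047,0],0],[[-0.005,0.047,0],0]], "jaw": 0.18}}

```text
t: 23.1
tool_pos: [0.4354, -0.2294, 0.3251]
tool_rot: [-3.14, 0.072, 0.003]
contact_force: [0.7, -0.3, 0.5]
opening: 0.0701
grip_force: 0.0
```

Call:
{"fn": "drive_tool", "kwargs": {"rows": [[[0,0.047,0.01],0],[[0,0.03,0.03],0],[[0,0,0.035],-0.05],[[0,0,0.035],-0.05],[[0,0,0.01],0],[[0,0,0],0]]}}

```text
t: 23.7
tool_pos: [0.4321, -0.3037, 0.2038]
tool_rot: [-3.136, -0.084, 0.007]
contact_force: [0.1, -0.0, -0.0]
opening: 0.07
grip_force: 0.0
```

```bash
python3 -c "
from h import *
plan(.439,-.303,.106,-1.52)"
```

```text
t 23.7 pos [ 0.4321 -0.3037  0.2038] yang -1.517 q6 0.76 turn 0.003 shift [0.0073 0.0001 0.0977] F [ 0.1 -0.  -0. ] open 0.07 grip 0.0
```

Call:
{"fn": "drive_tool", "kwargs": {"rows": [[[0.007,0,0.02],0],[[0,0,0.035],0],[[0,0,0.025],0],[[0,0,0.013],0],[[0,0,0.006],0],[[0,0,0],0],[[0,0,0],0]]}}

```text
t: 24.4
tool_pos: [0.4413, -0.3052, 0.1097]
tool_rot: [3.138, 0.086, 0.003]
contact_force: [1.0, 0.0, 1.7]
opening: 0.0701
grip_force: 0.0
```

Call:
{"fn": "drive_tool", "kwargs": {"rows": [[[0,0,0],0],[[0,0,0],0],[[0,0,0],0],[[0,0,0],0],[[0,0,-0.01],0],[[0,0,-0.03],0],[[0,0,-0.05],0],[[0,0,-0.05],0.05],[[0,0,-0.04],0.046],[[0,0,-0.03],0]], "jaw": 1, "grip_force": 40}}

```text
t: 25.4
tool_pos: [0.4405, -0.3045, 0.3216]
tool_rot: [3.139, -0.066, 0.004]
contact_force: [-0.8, -0.4, -0.5]
opening: 0.0494
grip_force: 42.1
```

```bash
python3 -c "
from h import *
plan(.5421,.1180,.222,-1.613)"
```

```text
t 25.4 pos [ 0.4405 -0.3045  0.3216] yang -1.613 q6 0.87 turn 0.0 shift [ 0.0835 -0.4266  0.0989] F [-0.8 -0.4 -0.5] open 0.0494 grip 42.1
```

Call:
{"fn": "drive_tool", "kwargs": {"rows": [[[0.005,-0.025,0],0],[[0.01,-0.046,0],0],[[0.01,-0.046,0],0],[[0.01,-0.046,0],0],[[0.01,-0.046,0],0],[[0.01,-0.046,0],0],[[0.01,-0.046,0],0],[[0.01,-0.046,0],0],[[0.008,-0.046,0],0],[[0,-0.034,0],0]]}}

```text
t: 26.4
tool_pos: [0.5407, 0.1213, 0.3176]
tool_rot: [-3.141, 0.062, 0.001]
contact_force: [-0.1, -0.1, -1.5]
opening: 0.0491
grip_force: 42.1
```

Call:
{"fn": "drive_tool", "kwargs": {"rows": [[[0,0,0.015],0],[[0,0,0.03],0],[[0,0,0.03],0],[[0,0,0.02],0],[[0,0,0.008],0],[[0,0,0.005],0],[[0,0,0],0],[[0,0,0],0]]}}

```text
t: 27.2
tool_pos: [0.5416, 0.1186, 0.2112]
tool_rot: [-3.141, 0.065, -0.003]
contact_force: [-0.4, -0.3, -1.0]
opening: 0.0492
grip_force: 42.2
```

```bash
python3 -c "
from h import *
plan(.5421,.1180,.208,-1.613)"
```

```text
t 27.2 pos [0.5416 0.1186 0.2112] yang -1.612 q6 1.69 turn 0.001 shift [0.0006 0.0006 0.0032] F [-0.4 -0.3 -1. ] open 0.0492 grip 42.2
```

Call:
{"fn": "drive_tool", "kwargs": {"rows": [[[0,0,0.004],0],[[0,0,0.001],0],[[0,0,0],0],[[0,0,0],0]]}}

```text
t: 27.6
tool_pos: [0.541, 0.1188, 0.2051]
tool_rot: [-3.141, 0.065, -0.001]
contact_force: [0.3, -0.2, -0.3]
opening: 0.0493
grip_force: 42.3
```

Call:
{"fn": "drive_tool", "kwargs": {"rows": [[[0,0,0],0],[[0,0,0],0],[[0,0,0],0],[[0,0,0],0],[[0,0,-0.02],0],[[0,0,-0.04],0],[[0,0,-0.05],0],[[0,0,-0.01],0],[[0,0,0],0]], "jaw": 0.2}}

```text
t: 28.5
tool_pos: [0.542, 0.1189, 0.3285]
tool_rot: [-3.14, 0.065, -0.01]
contact_force: [-0.9, 0.2, 0.1]
opening: 0.0682
grip_force: 0.0
```

```bash
python3 - <<'E'
from h import *
t=cam('top')
for c,q in candles(t): print(c.round(1),q[2:5],onplane(t,*c,.064)[:2].round(3),onplane(t,*c,.17)[:2].round(3))
plan(.437,-.387,.106,-1.54)
E
```

```text
[238.9 157.9] [ 14  28 175] [0.657 0.075] [0.63  0.067]
[429.6 213.2] [ 24  23 396] [ 0.514 -0.384] [ 0.502 -0.345]
[259.3 222. ] [ 30  35 630] [0.498 0.027] [0.488 0.023]
[106.2 225.3] [ 10  29 178] [0.495 0.394] [0.485 0.353]
[232.2 237.1] [ 10  47 246] [0.463 0.092] [0.456 0.082]
[555.3 259.7] [  9  62 309] [ 0.398 -0.678] [ 0.398 -0.609]
[122.1 240.3] [17 12 81] [0.459 0.355] [0.453 0.318]
[433.  245.8] [ 21  21 411] [ 0.435 -0.388] [ 0.431 -0.349]
t 28.55 pos [0.5411 0.1188 0.3255] yang -1.612 q6 1.69 turn -0.072 shift [-0.12    0.5023  0.2193] F [-0.5  0.4 -0.3] open 0.0682 grip 0.0
```

Call:
{"fn": "drive_tool", "kwargs": {"rows": [[[-0.005,0.025,0],0],[[-0.009,0.048,0],0],[[-0.009,0.048,0],0],[[-0.009,0.048,0],0],[[-0.009,0.048,0],0],[[-0.009,0.048,0],0],[[-0.009,0.048,0],0],[[-0.009,0.048,0],0],[[-0.009,0.048,0],0],[[-0.005,0.048,0],0]], "jaw": 0.18}}

```text
t: 29.55
tool_pos: [0.4384, -0.3357, 0.3216]
tool_rot: [-3.137, 0.066, 0.005]
contact_force: [1.7, -0.2, -0.3]
opening: 0.0702
grip_force: 0.0
```

Call:
{"fn": "drive_tool", "kwargs": {"rows": [[[0,0.04,0.01],0],[[0,0.02,0.03],0],[[0,0,0.035],-0.036],[[0,0,0.035],-0.036],[[0,0,0.01],0],[[0,0,0],0]]}}

```text
t: 30.15
tool_pos: [0.4363, -0.3928, 0.2007]
tool_rot: [-3.135, -0.047, 0.008]
contact_force: [-0.2, -0.2, 0.4]
opening: 0.0697
grip_force: 0.0
```

```bash
python3 -c "
from h import *
plan(.437,-.388,.106,-1.54)"
```

```text
t 30.15 pos [ 0.4363 -0.3928  0.2007] yang -1.541 q6 0.68 turn -0.001 shift [ 0.0014 -0.0042  0.0947] F [-0.2 -0.2  0.4] open 0.0697 grip 0.0
```

Call:
{"fn": "drive_tool", "kwargs": {"rows": [[[0.001,-0.004,0.015],0],[[0,0,0.035],0],[[0,0,0.025],0],[[0,0,0.013],0],[[0,0,0.007],0],[[0,0,0],0],[[0,0,0],0]]}}

```text
t: 30.85
tool_pos: [0.4393, -0.3912, 0.1115]
tool_rot: [3.139, 0.048, 0.003]
contact_force: [0.5, 0.3, 0.1]
opening: 0.07
grip_force: 0.0
```

Call:
{"fn": "drive_tool", "kwargs": {"rows": [[[0,0,0],0],[[0,0,0],0],[[0,0,0],0],[[0,0,0],0],[[0,0,-0.01],0],[[0,0,-0.03],0],[[0,0,-0.05],0],[[0,0,-0.05],0.036],[[0,0,-0.04],0.036],[[0,0,-0.03],0]], "jaw": 1, "grip_force": 40}}

```text
t: 31.85
tool_pos: [0.4386, -0.3905, 0.3237]
tool_rot: [3.138, -0.066, 0.003]
contact_force: [-0.4, -0.2, -0.9]
opening: 0.049
grip_force: 43.1
```

```bash
python3 -c "
from h import *
plan(.624,-.055,.205,-1.613)
t=cam('top')
for c,q in candles(t): print(c.round(1),q[2:5],onplane(t,*c,.172)[:2].round(3))
cv2.imwrite('pics/t6.png',cv2.resize(t['image'][130:280,80:400],None,fx=2.4,fy=2.4,interpolation=cv2.INTER_CUBIC))
"
```

```text
t 31.85 pos [ 0.4386 -0.3905  0.3237] yang -1.613 q6 0.76 turn 0.0 shift [ 0.1708 -0.3434  0.1182] F [-0.4 -0.2 -0.9] open 0.049 grip 43.1
[171.6 157.1] [ 28  28 711] [0.633 0.214]
[429.6 213. ] [ 23  23 376] [ 0.502 -0.345]
```

View pics/t6.png

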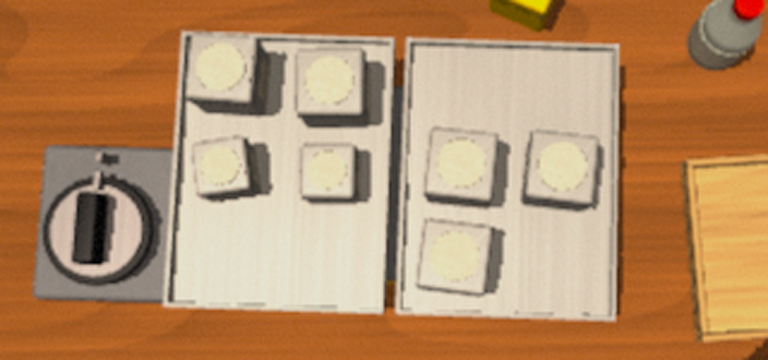

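Pan_b holds two talls (top row) and two shorts, pan_a holds three talls with its far end free, and the pans look level. The held short goes to that far end.

Call:
{"fn": "drive_tool", "kwargs": {"rows": [[[0.01,-0.02,0],0],[[0.02,-0.04,0],0],[[0.02,-0.04,0],0],[[0.02,-0.04,0],0],[[0.02,-0.04,0],0],[[0.02,-0.04,0],0],[[0.02,-0.04,0],0],[[0.02,-0.04,0.01],0],[[0.015,-0.03,0.02],0],[[0.006,-0.013,0.02],0]]}}

```text
t: 32.9
tool_pos: [0.6243, -0.0518, 0.269]
tool_rot: [-3.14, 0.06, -0.0]
contact_force: [0.5, -0.6, -1.4]
opening: 0.0493
grip_force: 43.1
```

Call:
{"fn": "drive_tool", "kwargs": {"rows": [[[0,0,0.025],0],[[0,0,0.02],0],[[0,0,0.015],0],[[0,0,0.006],0],[[0,0,0],0],[[0,0,0],0]]}}

```text
t: 33.5
tool_pos: [0.6239, -0.055, 0.2049]
tool_rot: [3.141, -0.065, 0.002]
contact_force: [-0.3, -0.4, -1.1]
opening: 0.049
grip_force: 43.1
```

```bash
python3 -c "
from h import *
plan(.624,-.055,.200,-1.613)
"
```

```text
t 33.5 pos [ 0.6239 -0.055   0.2049] yang -1.612 q6 1.41 turn 0.001 shift [ 0.0001 -0.      0.0049] F [-0.3 -0.4 -1.1] open 0.049 grip 43.1
```

Call:
{"fn": "drive_tool", "kwargs": {"rows": [[[0,0,0.004],0],[[0,0,0.002],0],[[0,0,0],0],[[0,0,0],0]]}}

```text
t: 33.9
tool_pos: [0.6237, -0.0548, 0.1981]
tool_rot: [3.141, -0.065, 0.001]
contact_force: [0.6, -0.3, -0.6]
opening: 0.0494
grip_force: 43.2
```

Call:
{"fn": "drive_tool", "kwargs": {"rows": [[[0,0,0],0],[[0,0,0],0],[[0,0,0],0],[[0,0,0],0],[[0,0,-0.02],0],[[0,0,-0.04],0],[[0,0,-0.05],0],[[0,0,-0.01],0],[[0,0,0],0]], "jaw": 0.2}}

```text
t: 34.8
tool_pos: [0.6247, -0.0549, 0.3218]
tool_rot: [3.14, -0.065, 0.01]
contact_force: [0.1, -0.6, -0.2]
opening: 0.0686
grip_force: 0.0
```

```bash
python3 -c "
from h import *
plan(.516,-.384,.106,-1.613)
t=cam('top')
for c,q in candles(t): print(c.round(1),q[2:5],onplane(t,*c,.064)[:2].round(3))
"
```

```text
t 34.8 pos [ 0.6247 -0.0549  0.3218] yang -1.612 q6 1.41 turn 0.001 shift [-0.0961  0.3331  0.2156] F [ 0.1 -0.6 -0.2] open 0.0686 grip 0.0
[170.6 156.1] [ 30  29 759] [0.663 0.242]
[277.6 155.2] [ 28  11 181] [ 0.662 -0.02 ]
[148.5 223.5] [  9  63 232] [0.498 0.293]
[429.6 213.1] [ 24  23 398] [ 0.514 -0.384]
[129.2 227.9] [ 24  37 332] [0.488 0.339]
[105.7 228. ] [  8  22 117] [0.489 0.395]
[555.3 259.7] [  9  62 309] [ 0.398 -0.678]
```

Call:
{"fn": "drive_tool", "kwargs": {"rows": [[[-0.008,0.025,0],0],[[-0.012,0.042,0],0],[[-0.012,0.042,0],0],[[-0.012,0.042,0],0],[[-0.012,0.042,0],0],[[-0.012,0.042,0],0],[[-0.012,0.042,0],0],[[-0.01,0.036,0],0],[[-0.006,0.02,0],0],[[0,0,0.02],0]], "jaw": 0.18}}

```text
t: 35.85
tool_pos: [0.5128, -0.3865, 0.2975]
tool_rot: [3.139, -0.071, 0.001]
contact_force: [1.2, 0.3, 0.3]
opening: 0.0702
grip_force: 0.0
```

Call:
{"fn": "drive_tool", "kwargs": {"rows": [[[0,0,0.03],-0.12],[[0,0,0.04],-0.12],[[0,0,0.03],0],[[0,0,0],0],[[0,0,0],0]]}}

```text
t: 36.35
tool_pos: [0.5131, -0.3827, 0.1957]
tool_rot: [-3.123, -0.311, 0.005]
contact_force: [0.6, -0.7, 0.1]
opening: 0.0698
grip_force: 0.0
```

```bash
python3 -c "
from h import *
plan(.516,-.384,.106,-1.37)
"
```

```text
t 36.35 pos [ 0.5131 -0.3827  0.1957] yang -1.372 q6 0.62 turn -0.002 shift [0.0028 0.0022 0.0897] F [ 0.6 -0.7  0.1] open 0.0698 grip 0.0
```

Call:
{"fn": "drive_tool", "kwargs": {"rows": [[[0.003,0.002,0.015],0],[[0,0,0.035],0],[[0,0,0.02],0],[[0,0,0.013],0],[[0,0,0.007],0],[[0,0,0],0],[[0,0,0],0]]}}

```text
t: 37.05
tool_pos: [0.5179, -0.3855, 0.1093]
tool_rot: [3.124, 0.312, 0.002]
contact_force: [-1.5, -0.6, 1.0]
opening: 0.0703
grip_force: 0.0
```

Call:
{"fn": "drive_tool", "kwargs": {"rows": [[[0,0,0],0],[[0,0,0],0],[[0,0,0],0],[[0,0,0],0],[[0,0,-0.01],0],[[0,0,-0.03],0],[[0,0,-0.05],0],[[0,0,-0.05],0.12],[[0,0,-0.04],0.12],[[0,0,-0.03],0]], "jaw": 1, "grip_force": 40}}

```text
t: 38.05
tool_pos: [0.5173, -0.3849, 0.3217]
tool_rot: [3.139, -0.068, 0.004]
contact_force: [0.5, -0.4, -0.9]
opening: 0.0496
grip_force: 42.1
```

```bash
python3 -c "
from h import *
plan(.4693,.1711,.205,-1.613)
t=cam('top');s=cam('scene')
a=s['image'][90:290,190:480];b=t['image'][130:280,90:330]
cv2.imwrite('pics/7.png',np.hstack([cv2.resize(a,(435,300)),cv2.resize(b,(365,300)[:1]+(300,))]))
"
```

```text
t 38.05 pos [ 0.5173 -0.3849  0.3217] yang -1.614 q6 0.86 turn -0.001 shift [-0.0717 -0.5538  0.1153] F [ 0.5 -0.4 -0.9] open 0.0496 grip 42.1
```

View pics/7.png

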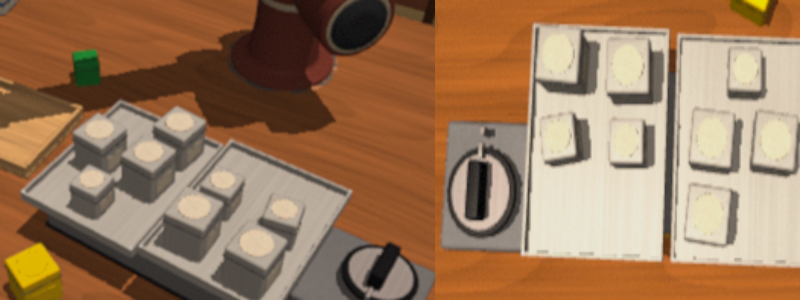

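All the tins stand as planned and the near end of pan_b (right crop, about (590,205)) is clear for the last short.

Call:
{"fn": "drive_tool", "kwargs": {"rows": [[[-0.004,-0.025,0],0],[[-0.007,-0.048,0],0],[[-0.007,-0.048,0],0],[[-0.007,-0.048,0],0],[[-0.007,-0.048,0],0],[[-0.007,-0.048,0],0],[[-0.007,-0.048,0],0],[[-0.007,-0.048,0],0],[[-0.007,-0.048,0],0],[[-0.007,-0.048,0],0]]}}

```text
t: 39.15
tool_pos: [0.4677, 0.0763, 0.316]
tool_rot: [3.141, -0.065, -0.004]
contact_force: [0.6, 0.0, -1.5]
opening: 0.0496
grip_force: 42.0
```

Call:
{"fn": "drive_tool", "kwargs": {"rows": [[[-0.005,-0.047,0],0],[[0,-0.035,0],0],[[0,-0.015,0.015],0],[[0,0,0.03],0],[[0,0,0.03],0],[[0,0,0.02],0],[[0,0,0.009],0],[[0,0,0],0],[[0,0,0],0]]}}

```text
t: 40.05
tool_pos: [0.4684, 0.1713, 0.2141]
tool_rot: [3.141, -0.066, 0.0]
contact_force: [0.6, 0.1, -1.4]
opening: 0.0492
grip_force: 42.0
```

```bash
python3 -c "
from h import *
plan(.4693,.1711,.207,-1.613)
"
```

```text
t 40.05 pos [0.4684 0.1713 0.2141] yang -1.613 q6 1.81 turn 0.0 shift [0.0009 0.0001 0.0071] F [ 0.6  0.1 -1.4] open 0.0492 grip 42.0
```

Call:
{"fn": "drive_tool", "kwargs": {"rows": [[[0,0,0.004],0],[[0,0,0.003],0],[[0,0,0.001],0],[[0,0,0],0],[[0,0,0],0]]}}

```text
t: 40.55
tool_pos: [0.4682, 0.1717, 0.2061]
tool_rot: [-3.141, 0.065, -0.001]
contact_force: [0.0, -0.6, 0.2]
opening: 0.0495
grip_force: 42.0
```

Call:
{"fn": "drive_tool", "kwargs": {"rows": [[[0,0,0],0],[[0,0,0],0],[[0,0,0],0],[[0,0,0],0],[[0,0,-0.02],0],[[0,0,-0.04],0],[[0,0,-0.05],0],[[-0.01,0,-0.04],0],[[-0.02,0,0],0]], "jaw": 0.2}}

```text
t: 41.45
tool_pos: [0.4403, 0.1732, 0.364]
tool_rot: [-3.138, 0.066, -0.02]
contact_force: [0.1, 0.0, -0.2]
opening: 0.0682
grip_force: 0.0
```

Call:
{"fn": "drive_tool", "kwargs": {"rows": [[[-0.01,0.02,0],0],[[-0.01,0.045,0],0],[[-0.01,0.045,0],0],[[-0.01,0.045,0],0],[[-0.01,0.045,0],0],[[-0.01,0.045,0],0],[[-0.01,0.045,0],0],[[-0.01,0.045,0],0],[[-0.01,0.045,0],0],[[-0.01,0.045,0],0]]}}

```text
t: 42.45
tool_pos: [0.3197, -0.2494, 0.3563]
tool_rot: [3.14, -0.065, 0.002]
contact_force: [0.6, -1.4, 0.1]
opening: 0.0683
grip_force: 0.0
```

```bash
python3 - <<'E'
from h import *
plan(.4,-.25,.3)
t=cam('top');s=cam('scene')
cv2.imwrite('pics/8.png',cv2.resize(t['image'][130:280,85:405],None,fx=2.4,fy=2.4,interpolation=cv2.INTER_CUBIC))
cv2.imwrite('pics/9.png',cv2.resize(s['image'][130:330,190:490],None,fx=2.6,fy=2.6,interpolation=cv2.INTER_CUBIC))
E
```

```text
t 42.45 pos [ 0.3197 -0.2494  0.3563] yang -1.612 q6 0.77 turn 0 shift [ 0.0802 -0.0028  0.0563] F [ 0.6 -1.4  0.1] open 0.0683 grip 0.0
```

View pics/8.png

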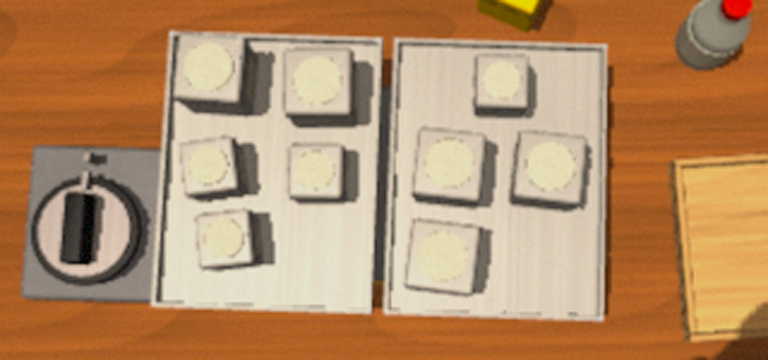

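View pics/9.png

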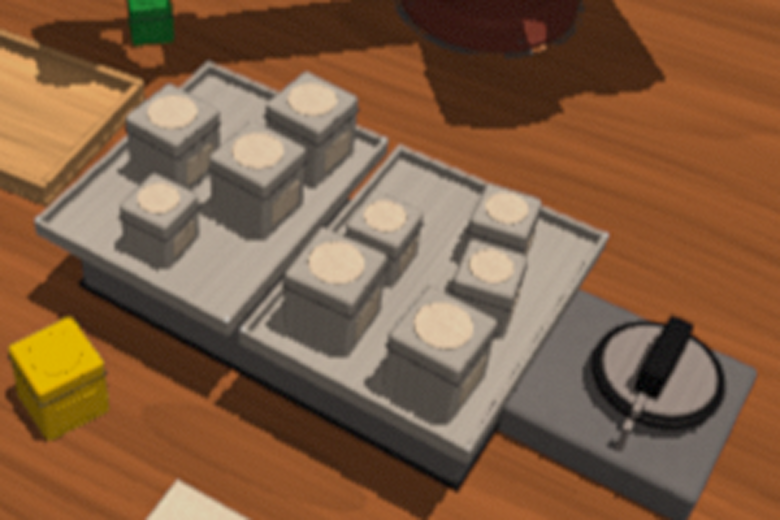

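Every tin is on a pan floor and none is on another; the last short at (225,240) has been nudged about 3 cm towards the wheel but sits flat and clear. The pointer aims at the post. I'll let the scale settle, then compare the pan heights across the two views.

Call:
{"fn": "drive_tool", "kwargs": {"rows": [[[0,0,0],0],[[0,0,0],0],[[0,0,0],0],[[0,0,0],0],[[0,0,0],0],[[0,0,0],0],[[0,0,0],0],[[0,0,0],0],[[0,0,0],0],[[0,0,0],0]]}}

```text
t: 43.55
tool_pos: [0.3207, -0.2477, 0.3559]
tool_rot: [3.141, -0.065, -0.0]
contact_force: [-0.6, 0.3, -0.1]
opening: 0.0686
grip_force: 0.0
```

```bash
python3 - <<'E'
from h import *
s=cam('scene');t=cam('top')
def discs(d,G):
    hsv=cv2.cvtColor(d['image'],cv2.COLOR_BGR2HSV).astype(int);out=[]
    for g in G:
        u,v=np.round(proj(d,g)).astype(int);w=hsv[v-16:v+17,u-16:u+17]
        ref=d['image'][v-3:v+4,u-3:u+4].reshape(-1,3).mean(0)
        m=(np.abs(d['image'][v-16:v+17,u-16:u+17]-ref).max(2)<14).astype(np.uint8)
        n,l,st,c=cv2.connectedComponentsWithStats(cv2.morphologyEx(m,cv2.MORPH_OPEN,np.ones((3,3),np.uint8)))
        k=l[16,16]; out.append((c[k]+[u-16,v-16],st[k][4]))
    return out
T=lambda x,y:onplane(t,85+x/2.4,130+y/2.4,0)
px=[(209,67,'Bt'),(318,79,'Bt'),(446,163,'At'),(550,165,'At'),(440,257,'At'),(502,80,'As'),(208,165,'Bs'),(317,170,'Bs'),(222,238,'Bs')]
G=[onplane(t,85+x/2.4,130+y/2.4,.172 if k[1]=='t' else .156) for x,y,k in px]
for (a,na),(b,nb),(x,y,k) in zip(discs(s,G),discs(t,G),px):
    X,e=tri(s,a,t,b); print(k,X[:2].round(3),'floor z',(X[2]-(.072 if k[1]=='t' else .056)).round(4),'err',e.round(4),na,nb)
E
```

```text
Bt [0.632 0.216] floor z 0.0976 err 0.0007 285 326
Bt [0.616 0.116] floor z 0.0951 err 0.001 247 401
At [ 0.539 -0.003] floor z 0.0979 err 0.0015 188 361
At [ 0.537 -0.095] floor z 0.0996 err 0.0009 167 328
At [0.456 0.003] floor z 0.0986 err 0.0004 156 470
As [ 0.621 -0.054] floor z 0.0993 err 0.0005 122 205
Bs [0.546 0.219] floor z 0.1005 err 0.0 148 242
Bs [0.539 0.119] floor z 0.0989 err 0.0005 129 235
Bs [0.479 0.204] floor z 0.1011 err 0.0004 133 229
```

Both pan floors come out at about 0.099 m, so the balance is level.

```bash
python3 -c "
from station import ctrl
print(ctrl.finish_job())"
```

```text
the job is handed in; nothing more can be done
None
```

I handed the job in: I turned the wheel to zero first (within about 0.03 rad), then put all nine tins on the pan floors, 3 tall + 1 short on pan_a and 2 tall + 3 short on pan_b. Both floors measured about 0.099 m, so the balance is level, and the arm never went near the bottle or match jar.

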